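# Slide a crate of jars over a tray's sill, snug to its divider

## Task

Put the crate of woven jars into the delivery tray by sliding, without carrying it: raise only its end that faces the tray, by the handle there, up onto the tray's sill, then push the crate over until it lies flat inside, squarely snug against the divider. Ease it up to the divider so that the divider, which is only clipped in place, is not pushed along, and don't ram the sill, tip the crate steeply or disturb the other things.

Things in the scene. Friction and masses are not known exactly. Their poses are not given: they have to be found in the camera images.
- tray: Plywood delivery tray, open on top, fixed, 325 mm long (x), 158 mm wide. Origin: on the table top under the middle of the outer face of its sill, the low front strip facing the crate. x points level into the tray, z up. Side walls 10 mm thick along the whole length, inner faces at y = +/-69 mm, top 34 mm above the table. End wall at x = 315 to 325 mm, top 60 mm.
- tray_sill (a point): Middle of the sill's top face, 16 mm above the table (axes as the tray's). The sill is 12 mm thick: 6 mm either way along x. It stands 11 mm above the tray's floor inside.
- tray_bay (a point): Point on the tray's floor (5 mm above the table), 100 mm in from the sill's outer face. Farther in a plywood divider plate (134 mm wide, 8 mm thick, top 96 mm above the table) stands across the tray, its face 90 to 135 mm beyond this point: just where is not measured; see it or feel for it. Spring clips on the walls hold it against about 15 N; pushed harder, it slides.
- crate_mid (a point): Centre of the loose wooden crate, 35 mm above its underside. Crate 160 mm long (x), 120 mm wide (y), 8 mm floor, side walls 70 mm high, open on top, 0.5 to 0.8 kg with four woven jars wedged in its middle (58 mm high, none within 38 mm of the end faces). x points to the leading end, which faces the tray; z up. Corner posts 77 mm high; end walls only 40 mm high, below the handles. Friction 0.45 to 0.65.
- crate_grip (a point): Middle of the dowel handle at the crate's leading end, on its axis (axes as crate_mid): round wood, 14 mm thick, 100 mm long between the posts, running across the crate (along y), 72 mm ahead of the crate's centre, 70 mm above its underside, 23 mm free between it and the end wall below. A like handle sits at the trailing end. The dowel can turn between the fingers as that end rises.
- crate_nose (a point): Middle of the crate's bottom edge at the leading end (80 mm ahead of the centre, on the underside), axes as crate_mid.
- crate_tail (a point): Middle of the crate's bottom edge at the trailing end (80 mm behind the centre, on the underside), axes as crate_mid. Once its middle is past the sill the crate tips down into the tray by itself, this end rising to about 30 mm before it follows; a finger pressed hard against this end can bind by friction and hinder that, one that rises with it helps.
- jar_left: Lidded woven jar, 54 mm across, 82 mm high, standing in the tray behind the divider; bystander. Origin under its centre.
- jar_right: The same, next to it; bystander.
- flask: Woven bottle, 72 mm across, 210 mm high, standing past the tray's closed end; bystander. Origin under its centre.
- glue: White glue bottle with a blue cap, 42 mm across, 130 mm high, standing beyond the crate; bystander. Origin under its centre.
- basket: Small woven basket with an arched handle, 76 mm across, 120 mm high, standing beyond the tray; bystander. Origin under its centre.
- scissors: Scissors with blue handles, lying flat on the robot's side of the tray, about 150 mm long; bystander.
- brush: Brush, 170 mm long, lying on the robot's side of the crate; bystander.

How it is judged:
On the way, in this order (a step that is already met when the one before it is completed fails the run):
1. the crate's leading edge is up on the tray's sill while its trailing edge still stands on the table (x of crate_nose in the frame of tray above 0.004 m and height (world z) of crate_nose above 0.0135 m and height (world z) of crate_tail below 0.009 m), for 0.2 s.
2. the crate has been pushed right over the sill and lies flat on the tray's floor (x of crate_tail in the frame of tray above 0.011 m and height (world z) of each of crate_tail, crate_nose below 0.0095 m), for 0.1 s.
At the end, for the whole second after the job is handed in: The crate lies flat and at rest on the tray's floor, wholly behind the sill (both bottom edges within 4.5 mm of the floor), leading end against the divider (gap under 3 mm) and square to the tray (within 4 degrees) (all of step 2 and x of divider_c0 in the frame of crate_mid below 0.087 m and angle between the x axis of crate_mid and the x axis of tray, either way round below 0.07 rad and linear speed of crate below 0.01 m/s); the robot touches nothing.
It fails at once if the divider is pushed along by more than 3 mm (distance of divider_c0 from where it was at the start of the episode above 0.003 m).
It fails at once if the crate is rammed against the outer face of the sill (over 20 N) (contact force between crate and tray_c1 above 20 N and x of crate_nose in the frame of tray below 0.003 m).
It fails at once if the crate is tipped steeply (over 23 degrees) (angle between crate_mid's own z axis and vertical above 0.4 rad).
It fails at once if the crate is carried: its trailing edge is more than 55 mm above the table (height (world z) of crate_tail above 0.055 m).
It fails at once if a bystander is pushed by more than 20 mm (distance of any of jar_left, jar_right, flask, glue, scissors, basket, brush from where it was at the start of the episode above 0.02 m).
It also fails if it takes over 72 s, if anything falls off the work surface, if the arm or the gripper's body presses on something with over 40 N, if the wrist force passes 120 N, or if a joint passes its speed limit or range.

## Robot

A 6-joint arm with a two-finger parallel gripper is mounted at the origin on the work surface. World frame = base frame: x ahead of the robot, y to its left, z up, the work surface at z = 0. Lengths are in m, angles in rad, forces in N, time in s.
With the tool pointing down it reaches from about 0.375 to 0.9 m from the base axis. Payload 3.1 kg.
Tool frame: the origin (TCP) lies between the finger pads; the fingertips stand 8 mm ahead of it and the grasp point (between the pads) lies 11 mm behind it; z points along the fingers, y is the line along which they close (so a half turn about z gives the same grasp; the last joint's range is limited). The gripper opens to 85 mm and grips with 20 to 120 N. Pads are 22 mm wide; open, the fingers measure 114 mm over their backs; the gripper's body (76 mm by 85 mm) begins 54 mm behind the grasp point. The pads swing forward as they close: fully open they stand 13 mm farther back than shut.
Start: joints at [-1.462, 0.527, 1.433, -0, 1.181, -0.178], TCP at [0.177, -0.599, 0.239] pointing down, gripper open.
Joint ranges: [-3.08, 3.08], [-0.75, 2.2], [0.22, 2.44], [-1.43, 4.57], [0, 2.65], [-2.85, 2.85]. Speed limits (rad/s): [2.79, 2.79, 3.14, 3.14, 3.14, 3.14].

## Interface

Orientations are given as a unit quaternion [x, y, z, w].
In Python, from station import readout, cams, sign_off gives the robot as it stands.
- The arm moves only by the tool send_rows, never from a script. Its argument "commands" is text: rows parted by semicolons, each of 5 numbers parted by spaces: the finger opening in mm, from 0 to 85.4, then the shift along the tool's x, y, z each as a share of 0.02 m, from -1 to 1, then the turn about the tool's z as a share of 4 degrees, from -1 to 1. In form: grip dx dy dz spin; .... A call has 1 to 20 rows; each row shifts and turns the commanded pose from where the row before left it, along the tool's axes as they then stand; what a row does not reach is not made up. A row lasts 1/12 s, in which the tool goes at most 41.7 mm and 7.16 degrees, less where a joint would pass 70% of its speed; a pose out of reach is approached as far as the arm can. A call with a number of a shift or a turn outside -1 to 1 is refused whole. A call with a gripper value outside its range is refused whole. The fingers move at their own pace and stop on an object; "grip_force" is the grip in N (left out, the last holds). Time passes only in rows, so rows that do not move let the fingers close. It gives the time, the measured TCP pose, the force, the opening and the grip force at its end, in the units of the state.
- readout.sense(): the state, without advancing time (a new reading comes with each control period).
- cams.snapshot(name): name is "side" or "top"; returns a dict with "pixels" (400x640x3 uint8, red, green, blue), "intrinsics" (3x3 intrinsics, pixels), "dist" ([k1, k2, p1, p2, k3] as OpenCV has them; the pictures are not rectified), "eye" and "rotation" of the camera in the world. Camera axes: x right, y down, z forward; pixel columns grow to the right and rows downward; lengths in m; the calibration is good to about 2 mm. A picture is of the moment at which its call begins. There is no depth.
- sign_off(): hands the job in; it is judged then, once.
The state is a dict: "t": time; "q": joint angles; "qd": joint speeds; "tau": joint torques, N m; "tcp_pos": TCP position; "tool_rot": TCP orientation; "force": force on the tool from outside, world axes, zero at the start; "ft_torque": the same for the moment, N m; "finger_gap": opening from 0.0 (shut) to 1.0 (fully open); "gripper_force": force on a finger pad.
Only numpy, scipy, OpenCV 4.12 (cv2) and the standard library are available. Lean on these libraries where they do the work, as an engineer would, in place of code of your own. Each camera call takes 0.05 s, during which the arm holds its last target. There are 200 camera calls.

## Working session

There is one attempt and no reset: what is moved stays moved. The work goes in short steps, Python scripts to look and compute and a tool call to move; the robot and the scene stay as the last step left them, time stands still between calls to the robot, and variables do not carry over. Pictures are saved under pics/ and viewed, at most 10 in all, crops included, and the job is handed in when it is done.

Besides the shell and the picture viewer there is one more tool, called after "Emit:" by a JSON object that holds its "op" and its "data". send_rows: Moves the arm, as the interface text tells. Its arguments: {"type":"object","properties":{"commands":{"type":"string"},"grip_force":{"type":"number"}},"required":["commands"]}

```bash
mkdir -p pics && python3 - <<'E'
from station import readout, cams
import cv2, numpy as np, pickle
s=readout.sense()
print({k:np.round(v,4) for k,v in s.items()})
for n in("side","top"):
    d=cams.snapshot(n); cv2.imwrite(f"pics/{n}0.png",d["pixels"][:,:,::-1])
    pickle.dump(d,open(f"{n}0.pkl","wb"))
    print(n,d["eye"],np.round(d["rotation"],3),d["intrinsics"],d["dist"])
E
```

```text
{'t': np.float64(0.0), 'q': array([-1.4615,  0.5285,  1.434 ,  0.    ,  1.1814, -0.1785]), 'qd': array([-0.0002,  0.0008,  0.0008,  0.0009,  0.0013, -0.0003]), 'tau': array([-9.00000e-04, -4.42359e+01, -1.78027e+01, -4.00000e-04,
        8.40000e-03, -0.00000e+00]), 'tcp_pos': array([ 0.1773, -0.5986,  0.2383]), 'tool_rot': array([ 0.9897,  0.1434,  0.    , -0.0011]), 'force': array([ 0.6656, -0.0953, -0.6067]), 'ft_torque': array([ 0.0143,  0.0602, -0.0396]), 'gripper_force': np.float64(0.0), 'finger_gap': np.float64(1.0029)}
side [0.17998596 0.64778842 0.71289827] [-0.23   0.879 -0.404  0.109] [[455.04985565   0.         326.31258811]
 [  0.         455.04985565 196.51571725]
 [  0.           0.           1.        ]] [-0.04726748  0.          0.          0.          0.        ]
top [ 0.39205856 -0.01561532  1.21164133] [ 0.713 -0.697  0.053 -0.05 ] [[445.85700488   0.         319.60036745]
 [  0.         445.85700488 201.96463502]
 [  0.           0.           1.        ]] [0.03238284 0.         0.         0.         0.        ]
```

View pics/top0.png

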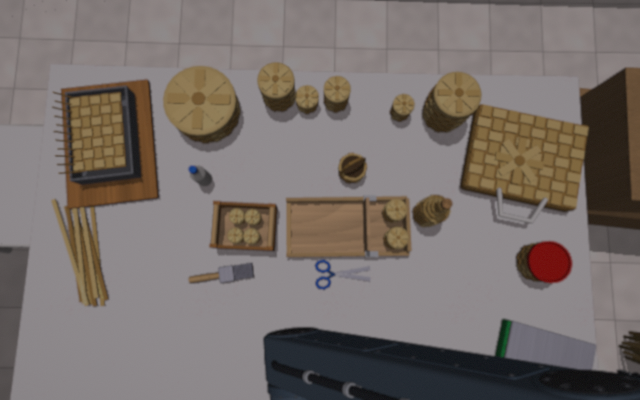

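View pics/side0.png

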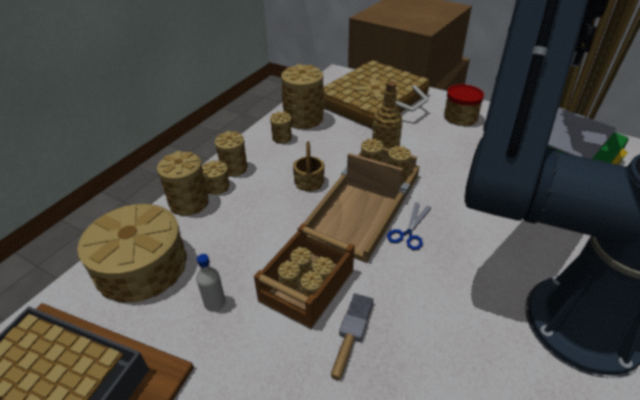

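The top view shows the crate around (244,226) and the tray from (287) to (410) along columns, so the tray's direction is about world -y. The side view shows the crate at (305,275) and the divider at (375,175). Next I'll zoom in.

```bash
python3 - <<'E'
import cv2
a=cv2.imread("pics/top0.png")[190:270,205:415]; cv2.imwrite("pics/topz.png",cv2.resize(a,(798,304),interpolation=cv2.INTER_CUBIC))
a=cv2.imread("pics/side0.png")[140:325,250:425]; cv2.imwrite("pics/sidez.png",cv2.resize(a,(560,592),interpolation=cv2.INTER_CUBIC))
E
```

```text
(no output)
```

View pics/topz.png

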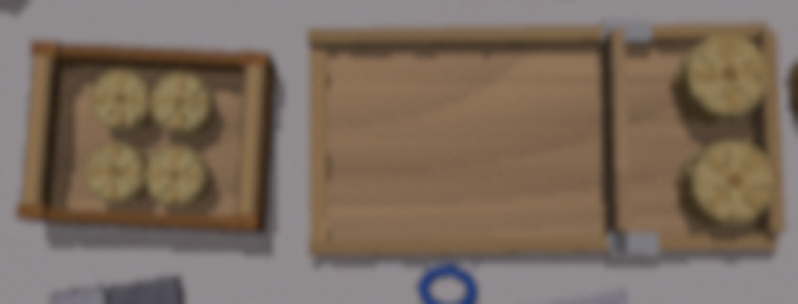

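View pics/sidez.png

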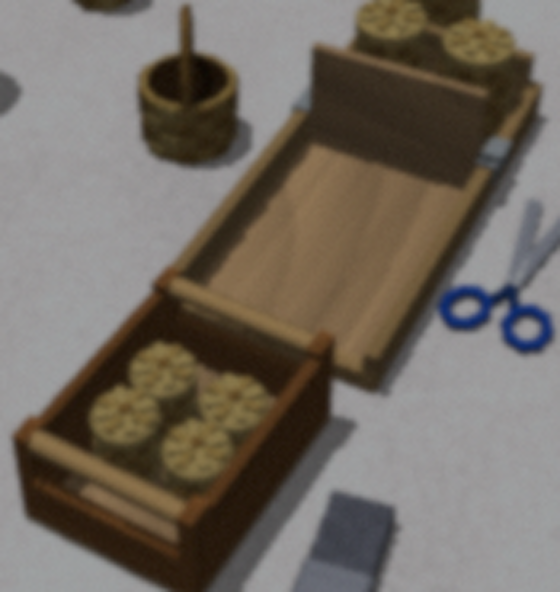

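The zooms show the crate yawed a few degrees against the tray. Its leading handle's middle is at top zoom (256,133) and side zoom (241,315). The divider's top edge is at top zoom x≈617 and side zoom (315,48)-(487,97). I'll triangulate these.

```bash
cat > h.py <<'E'
import numpy as np, cv2
from scipy.spatial.transform import Rotation as R
from scipy.optimize import least_squares
def setup(d):
    Rw=R.from_quat(d["rotation"]).as_matrix() if np.size(d["rotation"])==4 else np.array(d["rotation"])
    return Rw,np.array(d["eye"]),np.array(d["intrinsics"]),np.array(d["dist"])
def proj(c,P):
    Rw,e,K,D=c; P=np.atleast_2d(P).astype(float)
    return cv2.projectPoints(P,cv2.Rodrigues(Rw.T)[0],-Rw.T@e,K,D)[0].reshape(-1,2)
def tri(cs,ps):
    f=lambda X:np.concatenate([proj(c,X)[0]-p for c,p in zip(cs,ps)])
    r=least_squares(f,[.2,-.1,.05]); return r.x,np.abs(r.fun).max()
def onplane(c,p,z):
    Rw,e,K,D=c; u=cv2.undistortPoints(np.array([[p]],float),K,D)[0,0]
    d=Rw@[u[0],u[1],1]; return e+d*(z-e[2])/d[2]
E
python3 - <<'E'
from h import *; import pickle
T=setup(pickle.load(open("top0.pkl","rb"))); S=setup(pickle.load(open("side0.pkl","rb")))
tz=lambda x,y:np.array([205+(x+.5)/3.8-.5,190+(y+.5)/3.8-.5]); sz=lambda x,y:np.array([250+(x+.5)/3.2-.5,140+(y+.5)/3.2-.5])
pts={"lead h":((256,133),(241,315)),"trail h":((38,131),(110,475)),"post LL":((268,55),(168,280)),"post LR":((265,228),(322,343)),"post TL":((33,45),(28,432)),"post TR":((20,213),(190,512)),
"traycorner nr":((312,252),(375,357)),"trayfar r":((782,247),(537,88)),"divtop L":((613,38),(315,48)),"divtop R":((620,243),(487,97))}
for k,(a,b) in pts.items():
    x,e=tri([T,S],[tz(*a),sz(*b)]); print(k,np.round(x*1000,1),round(e,2))
for k,p,z in [("tray NL",(310,32),.034),("tray NR",(312,252),.034),("tray FL",(768,27),.060),("tray FR",(782,247),.060),("sill L in",(327,45),.016),("sill R in",(328,240),.016),("div bot",(604,140),.005),("divtopfront",(611,140),.096)]:
    print(k,np.round(onplane(T,tz(*p),z)*1000,1))
for k,p,z in [("div botL",(308,140),.005),("div botR",(465,185),.005)]: print(k,np.round(onplane(S,sz(*p),z)*1000,1))
E
```

```text
lead h [496.5 101.1  65.1] 0.7
trail h [495.4 247.6  70.7] 0.2
post LL [551.8  95.7  64.1] 0.07
post LR [438.8  95.3  63.5] 1.74
post TL [549.5 250.7  79.2] 1.39
post TR [439.7 253.9  81.3] 0.21
traycorner nr [419.7  63.5  31.6] 0.08
trayfar r [ 432.4 -262.2   25.5] 0.57
divtop L [ 565.8 -136.    95.8] 0.57
divtop R [ 431.7 -141.    97. ] 1.24
tray NL [573.2  69.8  34. ]
tray NR [419.8  63.4  34. ]
tray FL [ 580. -247.   60.]
tray FR [ 429.8 -255.4   60. ]
sill L in [566.9  58.7  16. ]
sill R in [428.8  53.6  16. ]
div bot [ 504.5 -140.5    5. ]
divtopfront [ 496.1 -135.7   96. ]
div botL [ 572.3 -139.1    5. ]
div botR [ 445.1 -148.7    5. ]
```

```bash
cat > fit.py <<'E'
from h import *; import pickle
T=setup(pickle.load(open("top0.pkl","rb"))); S=setup(pickle.load(open("side0.pkl","rb")))
tz=lambda x,y:np.array([205+(x+.5)/3.8-.5,190+(y+.5)/3.8-.5]); sz=lambda x,y:np.array([250+(x+.5)/3.2-.5,140+(y+.5)/3.2-.5])
def place(p,P):
    c,s=np.cos(p[2]),np.sin(p[2]); P=np.array(P,float); return np.c_[p[0]+c*P[:,0]-s*P[:,1],p[1]+s*P[:,0]+c*P[:,1],P[:,2]]
def fit(obs,x0):
    f=lambda p:np.concatenate([(proj(c,place(p,[m]))[0]-q) for c,m,q in obs])
    r=least_squares(f,x0,loss="soft_l1"); return r.x,f(r.x).reshape(-1,2)
E
python3 - <<'E'
from fit import *
# heading -y: crate x=-y world, crate y(left)=+x world
C=[(T,(.072,0,.077),tz(257,133)),(T,(-.072,0,.077),tz(38,131)),
(T,(.080,.060,.077),tz(270,53)),(T,(.080,-.060,.077),tz(265,230)),(T,(-.080,.060,.077),tz(31,42)),(T,(-.080,-.060,.077),tz(18,216)),
(S,(.080,.060,.077),sz(172,275)),(S,(.080,-.060,.077),sz(332,336)),(S,(-.080,.060,.077),sz(16,434)),(S,(-.080,-.060,.077),sz(188,520)),(S,(-.080,-.060,0),sz(195,595)),(S,(-.08,.06,0),sz(26,512))]
p,r=fit(C,[.495,.17,-1.57]); print("crate",np.round(p,4),np.round(r,1).tolist())
Y=[(T,(0,.079,.034),tz(309,30)),(T,(0,-.079,.034),tz(311,254)),(T,(.325,.079,.06),tz(768,26)),(T,(.325,-.079,.06),tz(783,247)),
(T,(.012,.069,.016),tz(327,45)),(T,(.012,-.069,.016),tz(328,240)),(S,(0,-.079,.034),sz(378,360)),(S,(0,-.079,0),sz(370,390))]
q,r=fit(Y,[.495,.07,-1.57]); print("tray",np.round(q,4),np.round(r,1).tolist())
np.save("pq.npy",[p,q])
c,s=np.cos(q[2]),np.sin(q[2]); u=np.array([c,s]); v=np.array([-s,c])
w=p[:2]-q[:2]; print("crate in tray",w@u,w@v,np.degrees(p[2]-q[2]))
for X in([.5658,-.136],[.4317,-.141],[.4961,-.1357],[.5045,-.1405],[.5723,-.1391],[.4451,-.1487]): w=np.array(X)-q[:2]; print(np.round([w@u,w@v],4))
im=[]
for n,c in(("top",T),("side",S)):
    a=cv2.imread(f"pics/{n}0.png"); x0,y0,x1,y1=(205,185,415,270) if n=="top" else (250,140,425,325); k=3.8 if n=="top" else 1.6
    k=3.8 if n=="top" else 1.45
    z=cv2.resize(a[y0:y1,x0:x1],None,fx=k,fy=k,interpolation=cv2.INTER_CUBIC)
    def L(P,col):
        g=((proj(c,P)+.5-[x0,y0])*k).astype(int); cv2.polylines(z,[g.reshape(-1,1,2)],True,col,1)
    B=lambda a,b,w,h:[(a,w,h),(b,w,h),(b,-w,h),(a,-w,h)]
    L(place(p,B(-.08,.08,.06,.077)),(0,255,0));L(place(p,B(-.08,.08,.06,0)),(0,255,0))
    L(place(q,B(0,.325,.079,.034)),(0,0,255));L(place(q,B(0,.012,.069,.016)),(255,0,0))
    L(place(q,B(.21,.218,.067,.096)),(255,255,0))
    im.append(z)
W=798;H=sum(i.shape[0] for i in im);o=np.zeros((H,W,3),np.uint8);y=0
for i in im:o[y:y+i.shape[0],:i.shape[1]]=i[:,:W];y+=i.shape[0]
print(o.shape);cv2.imwrite("pics/ov.png",o)
E
```

```text
crate [ 0.4951  0.1742 -1.5997] [[-0.9, 1.6], [0.1, -0.7], [0.3, -0.4], [-1.5, -0.1], [0.9, -0.7], [0.2, 0.4], [-1.1, -4.1], [1.1, -1.1], [-1.3, -1.1], [1.1, 0.4], [0.2, 2.7], [0.1, 0.6]]
tray [ 0.4969  0.0688 -1.539 ] [[-0.3, -0.5], [-0.9, 0.2], [2.5, -2.0], [1.0, 0.6], [-0.1, 0.2], [-0.4, 0.2], [-0.8, -0.5], [0.8, 1.3]]
crate in tray -0.10533123329364578 0.0015063469427806246 -3.47919266838845
[0.2069 0.0623]
[ 0.2076 -0.0718]
[ 0.2044 -0.0073]
[0.2095 0.0009]
[0.2102 0.0687]
[ 0.2158 -0.0587]
(591, 798, 3)
```

View pics/ov.png

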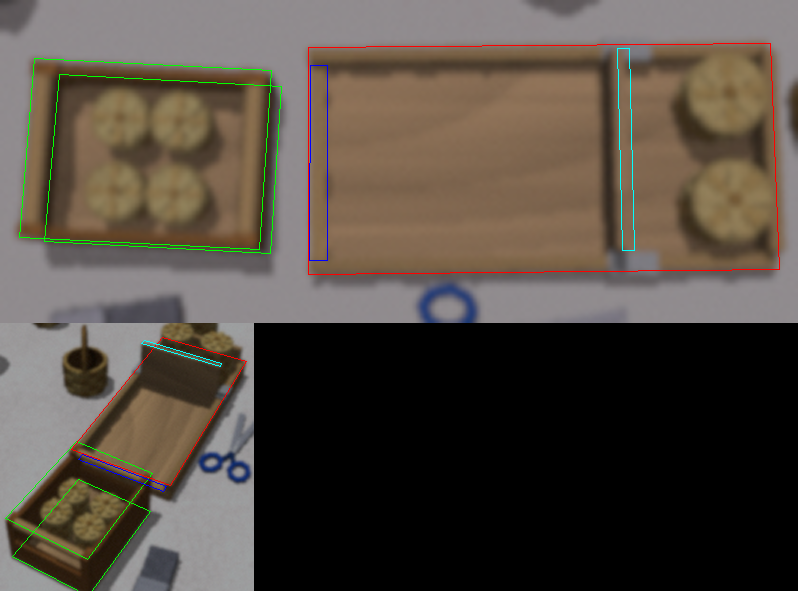

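The overlay fits to a few mm. The tray's origin is at (0.497,0.069), heading -1.539. The crate's centre is at (0.495,0.174), yawed 3.5° off. The divider face is near tray x≈0.207. The leading handle should be at about (0.493,0.102), so I'm moving there now.

Emit:
{"op": "send_rows", "data": {"commands": "30 0 0 0 0.908;30 0 0 0 0.908;30 0 0 0 0.908;30 0 0 0 0.908;30 0 0 0 0.908;30 0.39 -0.93 0 0;30 0.39 -0.93 0 0;30 0.39 -0.93 0 0;30 0.39 -0.93 0 0;30 0.39 -0.93 0 0;30 0.39 -0.93 0 0;30 0.39 -0.93 0 0;30 0.39 -0.93 0 0;30 0.39 -0.93 0 0;30 0.39 -0.93 0 0;30 0.39 -0.93 0 0;30 0.39 -0.93 0 0;30 0.39 -0.93 0 0;30 0.39 -0.93 0 0;30 0.39 -0.93 0 0", "grip_force": 40}}

```text
t: 1.77
tcp_pos: [0.3027, -0.3226, 0.2391]
tool_rot: [1.0, -0.015, -0.0, -0.0]
force: [1.2, -0.6, 1.1]
finger_gap: 0.346
gripper_force: 0.0
```

Emit:
{"op": "send_rows", "data": {"commands": "30 0.39 -0.93 0 0;30 0.39 -0.93 0 0;30 0.39 -0.93 0 0;30 0.39 -0.93 0 0;30 0.39 -0.93 0 0;30 0.39 -0.93 0 0;30 0.39 -0.93 0 0;30 0.39 -0.93 0 0;30 0.39 -0.93 0 0;30 0.39 -0.93 0 0;30 0.39 -0.93 0 0;30 0.39 -0.93 0 0;30 0.39 -0.93 0 0;30 0.39 -0.93 0 0;30 0.39 -0.93 0 0;30 0.39 -0.93 0 0;30 0.39 -0.93 0 0;30 0.39 -0.93 0 0;30 0.39 -0.93 0 0;30 0.39 -0.93 0 0"}}

```text
t: 3.43
tcp_pos: [0.4693, 0.0445, 0.2391]
tool_rot: [1.0, -0.015, -0.0, -0.0]
force: [0.5, -0.3, 0.2]
finger_gap: 0.347
gripper_force: 0.0
```

Emit:
{"op": "send_rows", "data": {"commands": "30 0.39 -0.93 0.5 0;30 0.39 -0.93 0.5 0;30 0.39 -0.93 0.5 0;30 0 0 0.5 0;30 0 0 0 0;30 0 0 0 0"}}

```text
t: 3.93
tcp_pos: [0.4935, 0.0987, 0.1986]
tool_rot: [1.0, -0.014, -0.001, 0.0]
force: [0.4, -1.0, 0.2]
finger_gap: 0.349
gripper_force: 0.0
```

Emit:
{"op": "send_rows", "data": {"commands": "30 0 -0.16 0.78 0;30 0 0 0.78 0;30 0 0 0.78 0;30 0 0 0.78 0;30 0 0 0.78 0;30 0 0 0.78 0;30 0 0 0 0;30 0 0 0 0"}}

```text
t: 4.6
tcp_pos: [0.4942, 0.1012, 0.1058]
tool_rot: [1.0, -0.015, -0.001, 0.0]
force: [-0.8, -0.4, -0.0]
finger_gap: 0.349
gripper_force: 0.0
```

```bash
python3 - <<'E'
from station import cams
import cv2,numpy as np
a=cams.snapshot("side")["pixels"][:,:,::-1][160:330,230:400]; b=cams.snapshot("top")["pixels"][:,:,::-1][180:270,200:300]
o=np.zeros((595,800,3),np.uint8); z=cv2.resize(a,(440,440),interpolation=cv2.INTER_CUBIC); o[:440,:440]=z; z=cv2.resize(b,(360,324),interpolation=cv2.INTER_CUBIC); o[:324,440:]=z
cv2.imwrite("pics/g1.png",o)
E
```

```text
(no output)
```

View pics/g1.png

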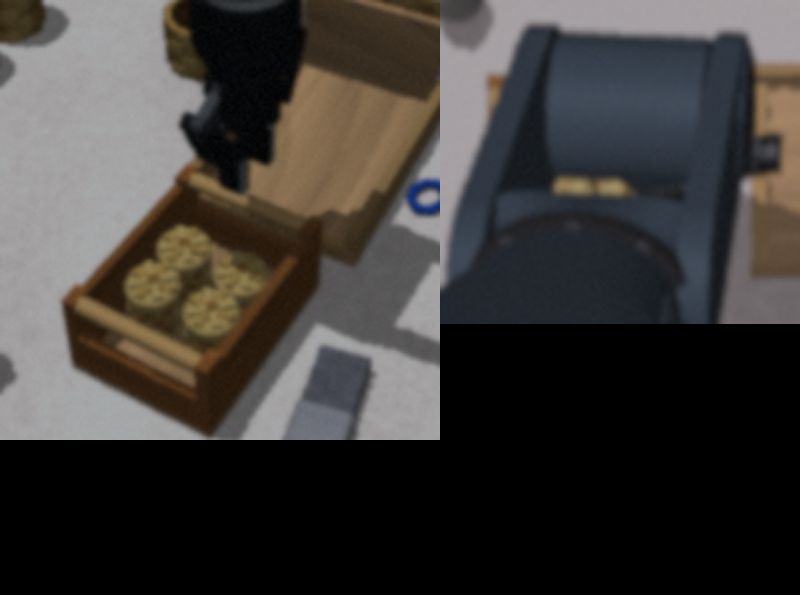

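The side view shows the fingers straddling above the leading handle, with the near fingertip at about (237,188) in the crop and just on the crate's side of the dowel. The top view is blocked by the arm. I'll go down with a force check.

Emit:
{"op": "send_rows", "data": {"commands": "30 0 0 0.35 0;30 0 0 0.35 0;30 0 0 0.35 0;30 0 0 0.35 0;30 0 0 0 0"}}

```text
t: 5.12
tcp_pos: [0.4934, 0.1018, 0.0762]
tool_rot: [1.0, -0.015, -0.001, -0.0]
force: [-0.7, -0.4, 0.3]
finger_gap: 0.353
gripper_force: 0.0
```

Emit:
{"op": "send_rows", "data": {"commands": "30 0 0 0.25 0;30 0 0 0.25 0;30 0 0 0 0"}}

```text
t: 5.37
tcp_pos: [0.4939, 0.1018, 0.0668]
tool_rot: [1.0, -0.015, -0.001, -0.0]
force: [-0.3, -0.4, -0.2]
finger_gap: 0.354
gripper_force: 0.0
```

Emit:
{"op": "send_rows", "data": {"commands": "25 0 0 0.1 0;20 0 0 0 0;16 0 0 0 0;13 0 0 0 0;10 0 0 0 0;5 0 0 0 0;5 0 0 0 0;5 0 0 0 0", "grip_force": 40}}

```text
t: 6.03
tcp_pos: [0.4944, 0.102, 0.0659]
tool_rot: [1.0, -0.015, 0.0, -0.0]
force: [0.0, 2.8, 1.5]
finger_gap: 0.151
gripper_force: 39.1
```

Emit:
{"op": "send_rows", "data": {"commands": "5 0 0 -0.2 0;5 0 0 -0.2 0;5 0 0 -0.2 0;5 0 0 -0.2 0;5 0 0 -0.2 0;5 0 0 -0.2 0;5 0 0 0 0;5 0 0 0 0"}}

```text
t: 6.7
tcp_pos: [0.4946, 0.1016, 0.0901]
tool_rot: [1.0, -0.014, 0.0, 0.0]
force: [-0.3, -0.5, -4.0]
finger_gap: 0.147
gripper_force: 39.1
```

```bash
python3 - <<'E'
from station import cams
import cv2,numpy as np
a=cams.snapshot("side")["pixels"][:,:,::-1][160:330,230:400]
cv2.imwrite("pics/g2.png",cv2.resize(a,(595,595),interpolation=cv2.INTER_CUBIC))
E
```

```text
(no output)
```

View pics/g2.png

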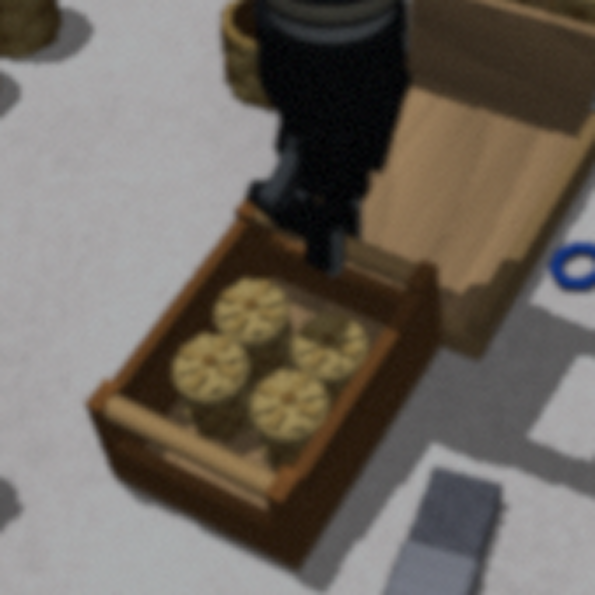

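The side view shows the leading end raised, with the handle held and the tail still on the table. I'll pull it over the sill's edge and square it up.

Emit:
{"op": "send_rows", "data": {"commands": "5 0.02 0.19 0 -0.095;5 0.02 0.19 0 -0.095;5 0.02 0.19 0 -0.095;5 0.02 0.19 0 -0.095;5 0.02 0.19 0 -0.095;5 0.02 0.19 0 -0.095;5 0.01 0.19 0 -0.095;5 0.01 0.19 0 -0.095;5 0.01 0.19 0 -0.095;5 0 0 0 0;5 0 0 0 0;5 0 0 0 0"}}

```text
t: 7.75
tcp_pos: [0.4974, 0.0674, 0.0898]
tool_rot: [1.0, 0.015, 0.0, 0.0]
force: [-1.5, -0.9, -5.2]
finger_gap: 0.142
gripper_force: 39.1
```

```bash
python3 - <<'E'
from station import cams
import cv2,numpy as np
a=cams.snapshot("side")["pixels"][:,:,::-1][160:330,230:400]
cv2.imwrite("pics/g3.png",cv2.resize(a,(595,595),interpolation=cv2.INTER_CUBIC))
E
```

```text
(no output)
```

View pics/g3.png

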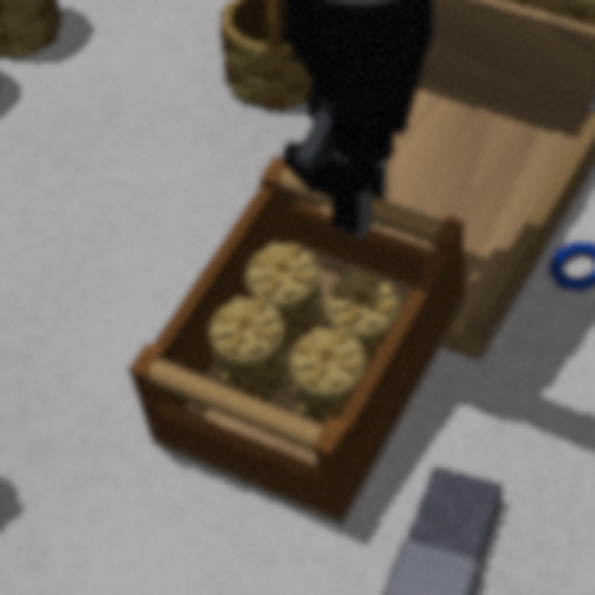

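The side view shows the nose above the sill, the crate squared, and the tail on the table. I'll keep dragging with the nose held slightly higher until the middle reaches the sill.

Emit:
{"op": "send_rows", "data": {"commands": "5 0 0.15 -0.06 0;5 0 0.2 -0.06 0;5 0 0.22 -0.06 0;5 0 0.22 -0.06 0;5 0 0.22 -0.06 0;5 0 0.22 -0.06 0;5 0 0.22 0 0;5 0 0.22 0 0;5 0 0.22 0 0;5 0 0.22 0 0;5 0 0.22 0 0;5 0 0.22 0 0;5 0 0.15 0 0;5 0 0 0 0;5 0 0 0 0", "grip_force": 35}}

```text
t: 9.05
tcp_pos: [0.499, 0.0134, 0.0969]
tool_rot: [1.0, 0.015, 0.0, 0.0]
force: [0.1, -0.1, -5.9]
finger_gap: 0.144
gripper_force: 38.8
```

```bash
python3 - <<'E'
from station import cams
import cv2,numpy as np
a=cams.snapshot("side")["pixels"][:,:,::-1][150:320,240:410]
cv2.imwrite("pics/g4.png",cv2.resize(a,(595,595),interpolation=cv2.INTER_CUBIC))
E
```

```text
(no output)
```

View pics/g4.png

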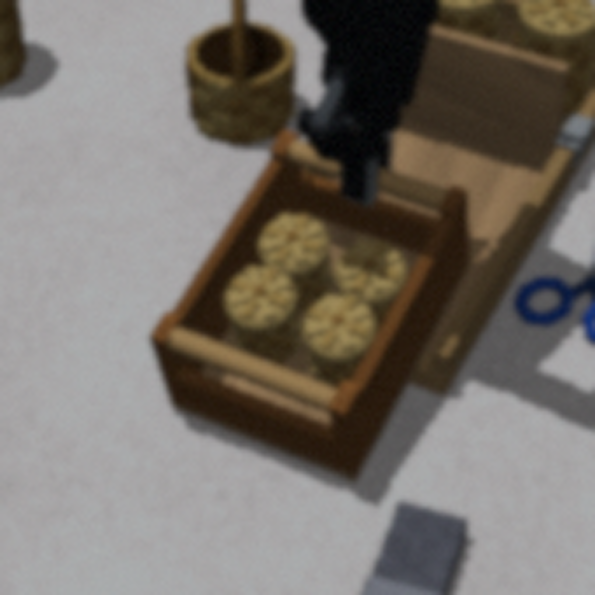

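```bash
cat > pitch.py <<'E'
from fit import *
q=np.load("pq.npy")[1]
def run(off,tcp,pts):
    def model(p,m): # p: dowel u offset fixed by tcp; pitch, dz, v, du
        th,dz,v,du=p; m=np.array(m,float)-[.072,0,.070]
        x=m[0]*np.cos(th)-m[2]*np.sin(th); z=m[0]*np.sin(th)+m[2]*np.cos(th)
        w=np.array(tcp[:2])-q[:2]; u0=w@[np.cos(q[2]),np.sin(q[2])]; v0=w@[-np.sin(q[2]),np.cos(q[2])]
        return place(q,[[u0+du+x,v0+v+m[1],tcp[2]+.0043+dz+z]])
    f=lambda p:np.r_[np.concatenate([(proj(S,model(p,m))[0]-(np.array(off)+np.array(c)/3.5)) for m,c in pts]),p[1]/.002,p[2]/.004,p[3]/.004]
    r=least_squares(f,[.15,0,0,0],loss="soft_l1"); w=np.array(model(r.x,(-.08,0,0)))[0]; n=model(r.x,(.08,0,0))[0]
    print("pitch",np.degrees(r.x[0]),np.round(r.x[1:]*1000,1),"tail z",w[2],"nose z",n[2],"nose y",n[1],np.round(f(r.x),1))
E
python3 - <<'E'
from pitch import *
B=[(.08,.06,.077),(.08,-.06,.077),(-.08,.06,.077),(-.08,-.06,.077),(-.08,-.06,0),(-.08,.06,0)]
run((230,160),(.4946,.1016,.0901),list(zip(B,[(246,205),(438,262),(88,400),(280,500),(300,570),(118,475)])))
run((230,160),(.4974,.0674,.0898),list(zip(B,[(275,163),(462,222),(134,368),(330,448),(342,522),(152,440)])))
run((240,150),(.499,.0134,.0969),list(zip(B,[(285,133),(468,190),(153,338),(345,412),(354,480),(175,403)])))
E
```

```text
pitch 5.864873951225614 [-1.5 -0.4 -1.7] tail z 0.007725407692608252 nose z 0.024074639664190878 nose y 0.08822073061717378 [-0.6 -4.4 -0.5 -0.9 -0.1  0.8  4.3 -2.1  1.7  0.5 -2.   2.6 -0.8 -0.1
 -0.4]
pitch 8.666019773600993 [-1.9 -2.5 -0.6] tail z 4.908407139042614e-05 nose z 0.024157012190284474 nose y 0.04945823130055625 [-0.1 -2.6  0.4 -0.7 -1.5 -0.7  0.2  0.6  0.   0.5  0.1  0.4 -1.  -0.6
 -0.1]
pitch 12.451905363198321 [-1.8 -2.8 -0.6] tail z -0.0016922640459113292 nose z 0.032806940014899894 nose y -0.00901141902474582 [-0.4 -1.7  0.  -0.6 -0.8 -0.6  0.3  0.3  1.   0.3 -0.3  0.8 -0.9 -0.7
 -0.1]
```

The fit puts the tail on the table in both later poses, so step 1 is met. Next I'll tip it over the sill by lowering the nose while moving forward.

Emit:
{"op": "send_rows", "data": {"commands": "5 0 0.25 0 0;5 0 0.25 0 0;5 0 0.16 0.1 0;5 0 0.16 0.1 0;5 0 0.16 0.1 0;5 0 0.16 0.1 0;5 0 0.16 0.1 0;5 0 0.16 0.1 0;5 0 0 0 0", "grip_force": 25}}

```text
t: 9.85
tcp_pos: [0.5, -0.0163, 0.0847]
tool_rot: [1.0, 0.015, 0.0, 0.0]
force: [1.0, 1.6, -0.5]
finger_gap: 0.144
gripper_force: 38.6
```

Emit:
{"op": "send_rows", "data": {"commands": "5 0 0.16 0.1 0;5 0 0.16 0.1 0;5 0 0.16 0.1 0;5 0 0.16 0.1 0;5 0 0.16 0.1 0;5 0 0.16 0.05 0;5 0 0 0 0;5 0 0 0 0"}}

```text
t: 10.52
tcp_pos: [0.5005, -0.0351, 0.074]
tool_rot: [1.0, 0.015, 0.0, 0.0]
force: [-0.6, 2.6, 2.6]
finger_gap: 0.143
gripper_force: 38.1
```

```bash
python3 - <<'E'
from station import cams
import cv2,numpy as np
a=cams.snapshot("side")["pixels"][:,:,::-1][140:310,250:420]
cv2.imwrite("pics/g5.png",cv2.resize(a,(595,595),interpolation=cv2.INTER_CUBIC))
E
```

```text
(no output)
```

View pics/g5.png

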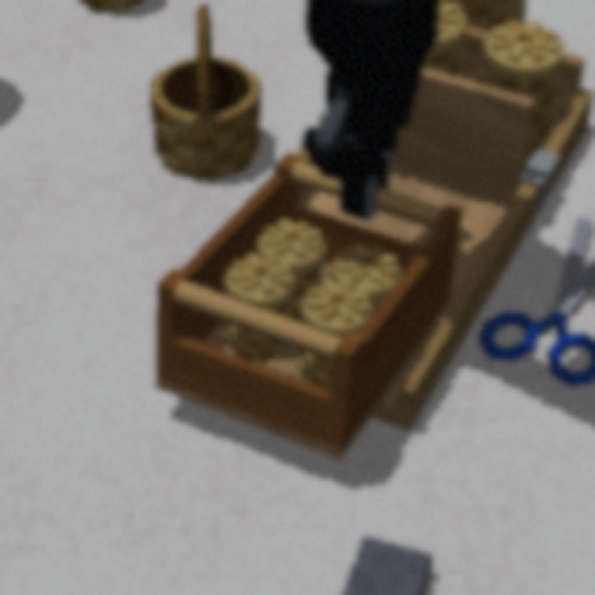

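The side view shows the crate tipped nose-down into the tray, with the tail raised at about (340,450) in the crop. The fingers still hold the leading handle and there is plenty of divider clearance. I'll keep pulling until the tail drops in.

Emit:
{"op": "send_rows", "data": {"commands": "5 0 0.2 0 0;5 0 0.21 0 0;5 0 0.21 0 0;5 0 0.21 0 0;5 0 0.21 0 0;5 0 0.21 0 0;5 0 0.21 0 0;5 0 0.21 0 0;5 0 0 0 0"}}

```text
t: 11.32
tcp_pos: [0.5015, -0.0694, 0.0739]
tool_rot: [1.0, 0.015, 0.0, 0.0]
force: [-1.2, -0.5, 2.7]
finger_gap: 0.145
gripper_force: 38.1
```

Emit:
{"op": "send_rows", "data": {"commands": "5 0 0.21 0 0;5 0 0.21 0 0;5 0 0.21 0 0;5 0 0.21 0 0;5 0 0.21 0 0;5 0 0.21 0 0;5 0 0.2 0 0;5 0 0.2 0 0;5 0 0 0 0;5 0 0 0 0"}}

```text
t: 12.15
tcp_pos: [0.5027, -0.1019, 0.0739]
tool_rot: [1.0, 0.015, 0.0, 0.0]
force: [1.2, 3.1, 0.7]
finger_gap: 0.147
gripper_force: 37.8
```

Emit:
{"op": "send_rows", "data": {"commands": "16 0 0 0 0;19 0 0 0 0;20 0 0 0 0;20 0 0 0 0;20 0 0 -0.2 0;20 0 0 -0.4 0;20 0 0 -0.6 0;20 0 0 -0.8 0;20 0 0 -0.9 0;20 0 -0.5 -0.9 0;20 0 -0.9 -0.9 0;20 0 -1 -0.5 0;20 0 -1 0 0;20 0 -1 0 0;20 0 -1 0 0;20 0 -1 0 0;20 0 0 0 0"}}

```text
t: 13.57
tcp_pos: [0.4977, 0.0294, 0.1787]
tool_rot: [1.0, 0.017, -0.0, -0.0]
force: [0.1, -0.1, 0.1]
finger_gap: 0.231
gripper_force: 0.0
```

```bash
python3 - <<'E'
from station import cams
import pickle
for n in("side","top"): pickle.dump(cams.snapshot(n),open(n+"1.pkl","wb"))
from fit import *
A=pickle.load(open("side1.pkl","rb"))["pixels"]; q=np.load("pq.npy")[1]
print("side: rotation",pickle.load(open("side1.pkl","rb"))["rotation"])
# edge-contrast scan for the crate pose: render post tops / rim outline score in the side view
g=cv2.GaussianBlur(cv2.cvtColor(A,cv2.COLOR_RGB2HSV),(3,3),0).astype(float)
for v in(-.03,0.,.03):   # profile along u at handle-top height: light dowel vs dark
    P=place(q,[[u,v,.082] for u in np.arange(-.02,.21,.004)]); px=proj(S,P)
    print(v,[int(A[int(round(y)),int(round(x))].sum()/3) for x,y in px])
E
```

```text
side: rotation [-0.22970126  0.87866586 -0.40423754  0.10851561]
-0.03 [30, 41, 41, 81, 92, 82, 48, 40, 41, 49, 54, 49, 42, 43, 48, 49, 53, 55, 62, 76, 65, 70, 81, 74, 83, 89, 84, 83, 82, 87, 83, 91, 88, 71, 44, 28, 23, 28, 31, 35, 39, 39, 37, 42, 57, 82, 97, 96, 70, 44, 41, 41, 41, 42, 43, 44, 45, 44]
0.0 [30, 39, 46, 84, 78, 46, 37, 40, 57, 83, 100, 100, 59, 48, 60, 72, 79, 85, 87, 81, 87, 77, 57, 49, 60, 74, 81, 86, 82, 80, 85, 77, 52, 29, 27, 21, 24, 27, 31, 35, 36, 38, 36, 42, 64, 87, 98, 89, 60, 43, 39, 37, 35, 38, 41, 41, 42, 44]
0.03 [27, 33, 33, 24, 24, 23, 23, 26, 46, 90, 100, 97, 67, 33, 24, 35, 58, 76, 77, 76, 70, 64, 56, 53, 41, 45, 48, 61, 67, 68, 73, 63, 41, 40, 30, 23, 24, 25, 27, 30, 35, 35, 35, 43, 68, 85, 98, 86, 54, 42, 38, 38, 36, 37, 38, 39, 39, 41]
```

```bash
python3 -c "
from station import readout;print(readout.sense()['q'])"
```

```text
[-1.69823449e-01  4.50006002e-01  1.80682372e+00 -5.43883643e-04
  8.83720176e-01  1.36869054e+00]
```

Emit:
{"op": "send_rows", "data": {"commands": "40 0 -0.9 0 0;50 0 -0.95 0 0;60 0 -0.95 0 0;60 0 -0.9 0 0;60 0 0 0 0"}}

```text
t: 14.08
tcp_pos: [0.4964, 0.1017, 0.1782]
tool_rot: [1.0, 0.016, 0.0, -0.0]
force: [0.8, 0.2, -0.4]
finger_gap: 0.705
gripper_force: 0.0
```

Emit:
{"op": "send_rows", "data": {"commands": "60 0 0 0 -1;60 0 0 0 -1;60 0 0 0 -1;60 0 0 0 -1;60 0 0 0 -1;60 0 0 0 -1;60 0 0 0 -1;60 0 0 0 -1;60 0 0 0 -1;60 0 0 0 -1;60 0 0 0 -1;60 0 0 0 -1;60 0 0 0 -1;60 0 0 0 -1;60 0 0 0 -1;60 0 0 0 -1;60 0 0 0 -1;60 0 0 0 -1;60 0 0 0 -1;60 0 0 0 -1"}}

```text
t: 15.75
tcp_pos: [0.4968, 0.0988, 0.1781]
tool_rot: [0.755, 0.655, -0.0, 0.0]
force: [0.1, -0.2, 0.3]
finger_gap: 0.703
gripper_force: 0.0
```

Emit:
{"op": "send_rows", "data": {"commands": "60 0 0 0.8 -1;60 0 0 0.8 -1;60 0 0 0.8 -0.5;60 0 0 0.8 0;60 0 0 0.8 0;60 0 0 0.8 0;60 0 0 0.8 0;60 0 0 0.8 0;60 0 0 0.2 0;60 0 0 0 0;60 0 0 0 0"}}

```text
t: 16.67
tcp_pos: [0.4968, 0.0997, 0.0462]
tool_rot: [0.697, 0.718, 0.0, 0.0]
force: [0.2, 0.6, 0.4]
finger_gap: 0.702
gripper_force: 0.0
```

Emit:
{"op": "send_rows", "data": {"commands": "60 -0.2 0 0 0;60 -0.2 0 0 0;60 -0.2 0 0 0;60 -0.2 0 0 0;60 -0.2 0 0 0;60 -0.2 0 0 0;60 0 0 0 0;60 0 0 0 0"}}

```text
t: 17.33
tcp_pos: [0.4971, 0.0763, 0.046]
tool_rot: [0.696, 0.718, 0.0, -0.0]
force: [-0.3, -1.3, -0.1]
finger_gap: 0.702
gripper_force: 0.0
```

Emit:
{"op": "send_rows", "data": {"commands": "60 -0.1 0 0 0;60 -0.1 0 0 0;60 -0.1 0 0 0;60 0 0 0 0"}}

```text
t: 17.67
tcp_pos: [0.4973, 0.0703, 0.0459]
tool_rot: [0.696, 0.718, -0.0, 0.0]
force: [-0.1, -0.2, -0.2]
finger_gap: 0.7
gripper_force: 0.0
```

Emit:
{"op": "send_rows", "data": {"commands": "60 -0.1 0 0 0;60 -0.1 0 0 0;60 -0.1 0 0 0;60 0 0 0 0"}}

```text
t: 18.0
tcp_pos: [0.4975, 0.0642, 0.0459]
tool_rot: [0.696, 0.718, 0.0, 0.0]
force: [-0.4, 0.1, -0.6]
finger_gap: 0.701
gripper_force: 0.0
```

Emit:
{"op": "send_rows", "data": {"commands": "60 -0.1 0 0 0;60 -0.1 0 0 0;60 -0.1 0 0 0"}}

```text
t: 18.25
tcp_pos: [0.4974, 0.0588, 0.0459]
tool_rot: [0.696, 0.718, 0.0, -0.0]
force: [0.7, 3.1, -0.2]
finger_gap: 0.702
gripper_force: 1.6
```

Emit:
{"op": "send_rows", "data": {"commands": "60 -0.1 0 0 0;60 -0.1 0 0 0;60 -0.1 0 0 0"}}

```text
t: 18.5
tcp_pos: [0.4976, 0.0527, 0.0459]
tool_rot: [0.696, 0.718, -0.0, -0.0]
force: [0.2, 3.6, 0.5]
finger_gap: 0.702
gripper_force: 1.6
```

Emit:
{"op": "send_rows", "data": {"commands": "60 -0.1 0 0 0;60 -0.1 0 0 0"}}

```text
t: 18.67
tcp_pos: [0.4978, 0.0485, 0.0459]
tool_rot: [0.696, 0.718, -0.0, -0.0]
force: [-0.5, 4.0, 0.8]
finger_gap: 0.699
gripper_force: 1.6
```

Emit:
{"op": "send_rows", "data": {"commands": "60 -0.08 0 0 0;60 -0.08 0 0 0;60 -0.08 0 0 0"}}

```text
t: 18.92
tcp_pos: [0.498, 0.0436, 0.0459]
tool_rot: [0.696, 0.718, -0.0, -0.0]
force: [1.3, 3.3, 0.8]
finger_gap: 0.704
gripper_force: 1.6
```

Emit:
{"op": "send_rows", "data": {"commands": "60 -0.05 0 0 0;60 -0.05 0 0 0"}}

```text
t: 19.08
tcp_pos: [0.4981, 0.0417, 0.0459]
tool_rot: [0.696, 0.718, 0.0, -0.0]
force: [-0.9, 2.9, 0.3]
finger_gap: 0.701
gripper_force: 1.6
```

Emit:
{"op": "send_rows", "data": {"commands": "60 -0.05 0 0 0;60 -0.05 0 0 0"}}

```text
t: 19.25
tcp_pos: [0.4982, 0.0397, 0.0459]
tool_rot: [0.696, 0.718, -0.0, -0.0]
force: [0.4, 3.2, 0.8]
finger_gap: 0.706
gripper_force: 1.6
```

Emit:
{"op": "send_rows", "data": {"commands": "60 -0.03 0 0 0;60 -0.03 0 0 0"}}

```text
t: 19.42
tcp_pos: [0.4982, 0.0385, 0.0459]
tool_rot: [0.696, 0.718, -0.0, -0.0]
force: [0.6, 3.3, 0.5]
finger_gap: 0.703
gripper_force: 1.6
```

Emit:
{"op": "send_rows", "data": {"commands": "60 -0.03 0 0 0;60 -0.03 0 0 0"}}

```text
t: 19.58
tcp_pos: [0.4982, 0.0374, 0.0459]
tool_rot: [0.696, 0.718, -0.0, -0.0]
force: [-0.3, 3.5, 0.7]
finger_gap: 0.703
gripper_force: 1.6
```

Emit:
{"op": "send_rows", "data": {"commands": "60 -0.03 0 0 0;60 -0.03 0 0 0"}}

```text
t: 19.75
tcp_pos: [0.4982, 0.0362, 0.0459]
tool_rot: [0.696, 0.718, -0.0, -0.0]
force: [0.2, 3.8, -0.3]
finger_gap: 0.702
gripper_force: 1.6
```

Emit:
{"op": "send_rows", "data": {"commands": "60 -0.025 0 0 0;60 -0.025 0 0 0"}}

```text
t: 19.92
tcp_pos: [0.4983, 0.0351, 0.0459]
tool_rot: [0.696, 0.718, 0.0, -0.0]
force: [-0.3, 2.7, 0.1]
finger_gap: 0.704
gripper_force: 1.6
```

Emit:
{"op": "send_rows", "data": {"commands": "60 -0.025 0 0 0;60 -0.025 0 0 0"}}

```text
t: 20.08
tcp_pos: [0.4983, 0.0342, 0.0459]
tool_rot: [0.696, 0.718, -0.0, 0.0]
force: [-1.2, 2.9, 0.1]
finger_gap: 0.702
gripper_force: 1.6
```

Emit:
{"op": "send_rows", "data": {"commands": "60 -0.025 0 0 0;60 -0.025 0 0 0"}}

```text
t: 20.25
tcp_pos: [0.4983, 0.0332, 0.0459]
tool_rot: [0.696, 0.718, -0.0, -0.0]
force: [0.7, 3.4, 0.3]
finger_gap: 0.707
gripper_force: 1.6
```

Emit:
{"op": "send_rows", "data": {"commands": "60 -0.025 0 0 0;60 -0.025 0 0 0"}}

```text
t: 20.42
tcp_pos: [0.4984, 0.0321, 0.0459]
tool_rot: [0.696, 0.718, -0.0, -0.0]
force: [-0.5, 3.5, 0.5]
finger_gap: 0.704
gripper_force: 1.6
```

Emit:
{"op": "send_rows", "data": {"commands": "60 -0.025 0 0 0;60 -0.025 0 0 0"}}

```text
t: 20.58
tcp_pos: [0.4984, 0.0311, 0.0459]
tool_rot: [0.696, 0.718, 0.0, 0.0]
force: [-0.7, 3.4, 0.5]
finger_gap: 0.7
gripper_force: 1.6
```

Emit:
{"op": "send_rows", "data": {"commands": "60 -0.025 0 0 0;60 -0.025 0 0 0"}}

```text
t: 20.75
tcp_pos: [0.4984, 0.0301, 0.0459]
tool_rot: [0.696, 0.718, 0.0, 0.0]
force: [-0.5, 3.2, 1.1]
finger_gap: 0.706
gripper_force: 1.6
```

Emit:
{"op": "send_rows", "data": {"commands": "60 -0.025 0 0 0;60 -0.025 0 0 0"}}

```text
t: 20.92
tcp_pos: [0.4981, 0.0297, 0.0459]
tool_rot: [0.696, 0.718, 0.0, -0.001]
force: [-0.8, 7.9, 1.5]
finger_gap: 0.7
gripper_force: 3.9
```

Emit:
{"op": "send_rows", "data": {"commands": "60 -0.025 0 0 0;60 -0.025 0 0 0"}}

```text
t: 21.08
tcp_pos: [0.4977, 0.0295, 0.0459]
tool_rot: [0.696, 0.718, 0.0, -0.001]
force: [0.1, 12.6, 1.9]
finger_gap: 0.703
gripper_force: 6.0
```

The force rose to 12.6 N over the last 2 mm, so the crate is on the divider and below its slip load. I'll back away and check the numbers.

Emit:
{"op": "send_rows", "data": {"commands": "60 0.1 0 0 0;60 0.3 0 0 0;60 0.6 0 0 0;60 0.8 0 0 0;60 0.9 0 -0.5 0;60 0.5 0 -0.9 0;60 0 0 -0.9 0;60 0 0 -0.9 0;60 0 0 -0.9 0;60 0 0 -0.9 0;60 0 0 -0.9 0;60 0.9 0 -0.9 0;60 0.9 0 0 0;60 0 0 0 0"}}

```text
t: 22.25
tcp_pos: [0.496, 0.1306, 0.1833]
tool_rot: [0.695, 0.719, 0.001, 0.001]
force: [-0.5, 0.2, -0.5]
finger_gap: 0.7
gripper_force: 0.0
```

```bash
python3 - <<'E'
from station import cams,readout
from fit import *
print(readout.sense()["force"],readout.sense()["tcp_pos"])
d=cams.snapshot("side"); A=d["pixels"]; pickle.dump(d,open("side2.pkl","wb")); q=np.load("pq.npy")[1]
A0=pickle.load(open("side0.pkl","rb"))["pixels"]
us=np.arange(0,.24,.001)
def prof(I,v,z,us):
    px=proj(S,place(q,[[u,v,z] for u in us])).astype(np.float32)
    return cv2.remap(I.astype(np.float32).mean(2),px[:,0][None].copy(),px[:,1][None].copy(),cv2.INTER_LINEAR)[0]
for v in(-.04,-.02,0,.02,.04):
    p=prof(A,v,.082,us); m=(p>(np.max(p[130:220])+40)/2)
    out=[]
    for lo,hi in((.03,.08),(.17,.22)):
        s=(us>=lo)&(us<hi); w=np.clip(p[s]-60,0,None)**2; out.append(round((w*us[s]).sum()/w.sum(),4))
    a=prof(A0,v,.096,np.arange(.19,.24,.0005)); b=prof(A,v,.096,np.arange(.19,.24,.0005))
    sh=min(range(-12,13),key=lambda k:np.mean((a[15:-15]-b[15+k:len(b)-15+k])**2))
    print(v,"dowels",out,"divider shift mm",sh*.5)
E
```

```text
[-0.48310973  0.17291341 -0.45107015] [0.49597278 0.13060812 0.18334622]
-0.04 dowels [np.float64(0.0616), np.float64(0.1953)] divider shift mm 0.0
-0.02 dowels [np.float64(0.0554), np.float64(0.1951)] divider shift mm 0.0
0 dowels [np.float64(0.0563), np.float64(0.1951)] divider shift mm 0.0
0.02 dowels [np.float64(nan), np.float64(0.1948)] divider shift mm 0.0
0.04 dowels [np.float64(0.0503), np.float64(0.1998)] divider shift mm 0.0<stdin>:14: RuntimeWarning: invalid value encountered in scalar divide
```

```bash
python3 -c "
from station import sign_off;print(sign_off())"
```

```text
the job is handed in; nothing more can be done
None
```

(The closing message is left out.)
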